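# Feed one blank and seat it in the vee

## Task

Press the feeder's plunger fully home once and let it spring back, so that just one steel blank comes out. Then slide that blank aside with the fingertips, without lifting it off the plate, until it is seated against both faces of the vee that faces the feeder outlet. Leave the other blanks in the magazine and everything else where it is.

Things in the scene. Friction and masses are not known exactly. Their poses are not given: they have to be found in the camera images.
- plate: Dark steel tooling plate, fixed, 180 (x) x 330 (y) x 10 mm thick, lying on the galvanized bench; origin at the centre of its underside, z up, x is the direction in which the feeder's plunger is pressed. The grey magazine tower of the feeder stands on it on the centre line: 49 mm wide (y), from 55 mm behind to 9.5 mm ahead of the plate's origin (x), its top 56 mm above the bench; feet beside it reach 39 mm to each side and 20 mm above the bench.
- plunger (a joint): Travel of the feeder's push slide in m: 0 out at rest, 0.058 fully home; moves along the plate's +x. A return spring pushes back with about 5 N at rest, 10 N fully home; damping 30 N s/m; once let go it springs back by itself.
- plunger_face (a point): Centre of the flat outer end face (30 mm wide) of the round black palm knob, 36 mm diameter, on the robot side of the feeder. Lies 35 mm above the bench and moves with the plunger; axes as the plate's: press along +x. At rest 134 mm behind the plate's origin, so 44 mm outside the plate's edge. Behind the knob the slide has a 32 mm wide turned-up end, its top 53 mm above the bench.
- magazine (a point): Axis of the magazine at the top face of the plate (10 mm above the bench), 15 mm behind the plate's origin (x). The blanks are stacked here between walls with 1.5 mm play all round; the slide's blade pushes the lowest one out through a 11.5 mm high mouth at the front (+x).
- outlet (a point): Point on the plate's top face 55 mm ahead (+x) of the magazine axis, where the centre of the ejected blank comes to lie when the plunger is fully home; the front of the tower is 30.5 mm behind it.
- blank0: The lowest steel blank in the magazine, the one that comes out: plain disc 36 mm diameter, 8 mm thick, 50 to 82 g, with a small centre-punch mark; origin at the centre of its underside, z up. Friction is moderate (about 0.6): a blank pushed into the vee off-centre may hang on one face and then needs a nudge on down that face.
- blank1: The next blank in the stack, same disc, drops down onto the plate when the plunger has sprung back.
- blank2: Third blank in the stack, same disc.
- blank3: Top blank in the stack, same disc.
- vee: Steel vee block screwed to the plate, either on the left (+y) or on the right (-y) of the outlet, 64 (x) x 56 (y) x 20 mm high, with a 90 degree vee, 40 mm wide at its mouth and 20 mm deep, in each of its two long sides (+y and -y); origin at the centre of its underside (on the plate). Turned up to 0.2 rad against the plate. The vee to use is the one facing the outlet.
- nest_left (a point): Where the centre of a blank's underside lies when it is seated against both faces of the vee in the block's +y side: 33.5 mm from the block's centre along its +y. It seats by moving along the block's -y. Use this one when the vee block is on the right (-y) of the outlet.
- nest_right (a point): The same for the vee in the block's -y side, 33.5 mm from the block's centre along its -y. A blank seats in it by moving along the block's +y. Use this one when the vee block is on the left (+y) of the outlet.
- stop: Plain steel stop block without a vee, screwed to the plate on the other side of the outlet, 64 (x) x 28 (y) x 20 mm high; origin at the centre of its underside. Not used.
- knob: Loose knurled steel hold-down knob, 33 mm diameter, 43 mm high with its stud up, standing on the plate; bystander.
- countersink: Loose steel countersink, 57 mm long, 25 mm head, lying on the plate; bystander.
- bob: Cast brass plumb bob, 109 mm long, 34 mm diameter, lying on the bench; bystander.
- bitcase: Green plastic bit case, 75 x 120 x 31 mm, on the bench; bystander.
- chuckkey: Steel chuck key, 96 mm long with a 70 mm cross bar, 18 mm high, lying on the bench; bystander.
- drift: Flat steel drill drift, 142 mm long, 22 mm wide, 6 mm thick, lying on the bench; bystander.
- square: Small steel engineer's square, 93 x 55 mm, 14 mm thick, lying on the bench beyond the plate; bystander.
Not all that is in view belongs to the job. What is shaped like the blank3 but orange or purple is not meant.

How it is judged:
By the outcome, as a careful person would: the job done as asked, in the order asked, and still so for the second after the job is handed in, with the robot touching nothing.
It also fails if it takes over 54 s, if anything falls off the work surface, if the arm or the gripper's body presses on something with over 40 N, if the wrist force passes 120 N, or if a joint passes its speed limit or range.

## Robot

A 7-joint arm with a two-finger parallel gripper is mounted at the origin on the work surface. World frame = base frame: x ahead of the robot, y to its left, z up, the work surface at z = 0. Lengths are in m, angles in rad, forces in N, time in s.
With the tool pointing down it reaches from about 0.425 to 0.925 m from the base axis. Payload 6.8 kg.
Tool frame: the origin (TCP) lies between the finger pads; the fingertips stand 17 mm ahead of it and the grasp point (between the pads) lies 2 mm behind it; z points along the fingers, y is the direction in which the jaws open and shut (so a half turn about z gives the same grasp; the last joint's range is limited). The gripper opens to 85 mm and grips with 20 to 120 N. Pads are 22 mm wide; open, the fingers measure 114 mm over their backs; the gripper's body (76 mm by 85 mm) begins 54 mm behind the grasp point. The pads swing forward as they close: fully open they stand 13 mm farther back than shut.
Start: joints at [-1.249, 0.477, 0.022, 1.555, -0.011, 1.109, -0.083], TCP at [0.281, 0.614, 0.248] pointing down, gripper open.
Joint ranges: [-2.96, 2.96], [-0.34, 2.1], [-1.41, 1.46], [0.24, 2.44], [-1.37, 4.51], [0.17, 1.92], [-2.96, 2.96]. Speed limits (rad/s): [2.39, 2.39, 3.14, 3.14, 3.14, 3.14, 3.14].

## Interface

Orientations are given as a unit quaternion [w, x, y, z].
In Python, from station import bot gives the robot as it stands. The module is installed in compiled form; this text tells all that it offers.
- The arm moves only by the tool carry_out, never from a script. Its argument "moves" is a list of rows, each a list of 3 entries, a list of its own where there are three numbers: the turn, a rotation vector about the tool's x, y, z in degrees, then the shift along the tool's x, y, z in cm, then the finger opening in cm, from 0 to 8.54. A call has 1 to 5 rows; each row is the pose to reach, as a shift and turn from the pose commanded when the call began, along the tool's axes at that moment; what a row does not reach only later rows make up. A row lasts 1/8 s, in which the tool goes at most 62.5 mm and 10.7 degrees, less where a joint would pass 70% of its speed; a pose out of reach is approached as far as the arm can. A call with a gripper value outside its range is refused whole. The fingers move at their own pace and stop on an object; "newtons" is the grip in N (left out, the last holds). Time passes only in rows, so rows that repeat a pose let the fingers close. It gives the time, the measured TCP pose, the force and the opening at its end, in the units of the state.
- bot.get_obs(): the state, without advancing time (a new reading comes with each control period).
- bot.read_camera(name): name is "side" or "top"; returns the picture (384x512x3 uint8, red, green, blue); there is no depth.
- bot.camera_info(name): a dict with "vertical_fov" (degrees; the focal length in pixels is half the picture's height over the tangent of half this angle, whatever the lens; pixels are square), "cx", "cy" (the principal point, pixels), "position" and "attitude" of the camera in the world. Camera axes: x right, y up, looking along -z (the intrinsics and any distortion apply to the point x, -y, -z); pixel columns grow to the right and rows downward; lengths in m; the calibration is good to about 2 mm. A picture is of the moment at which its call begins. camera_info takes no time and is no camera call.
- bot.hand_in(): hands the job in, once; it reports no verdict.
Trained networks look in the newest picture that a camera, given by its name, has taken for a name from the list of things; names that differ only in an ending like _2 or _b are one class to them, and where a whole thing is asked for, a point or a joint stands for the part that bears it (a point fixed in the world has none). Each returns a list of dicts, best first, with "score" (0 to 1); they miss things now and then, are a little off and sometimes report something else, mostly with a low value. They report only what shows in the picture. A call takes as long as a camera call. They do not tell look-alikes from the thing itself.
- bot.silhouettes(label, camera): "region" (384x512 bool, what is visible of it) and "location" ([column, row] in pixels, amid what is visible of it).
The state is a dict: "t": time; "q": joint angles; "joint_vel": joint speeds; "joint_torque": joint torques, N m; "eef_pos": TCP position; "tool_rot": TCP orientation; "contact_force": force on the tool from outside, world axes, zero at the start; "torque": the same for the moment, N m; "gripper_width": opening from 0.0 (shut) to 1.0 (fully open).
Only numpy, scipy, OpenCV 4.12 (cv2) and the standard library are available. Lean on these libraries where they do the work, as an engineer would, in place of code of your own. Each camera call takes 0.05 s, during which the arm holds its last target. There are 200 camera calls.

## Working session

There is one attempt and no reset: what is moved stays moved. The work goes in short steps, Python scripts to look and compute and a tool call to move; the robot and the scene stay as the last step left them, time stands still between calls to the robot, and variables do not carry over. Pictures are saved under pics/ and viewed, about 8 in all and at most 12, crops included, and the job is handed in when it is done.

Besides the shell and the picture viewer there is one more tool, called after "Request:" as name(argument=value, ...), one argument or row to a line, values as JSON. carry_out: Moves the arm, as the interface text tells. Its arguments: {"type":"object","properties":{"moves":{"type":"array"},"newtons":{"type":"number"}},"required":["moves"]}

```bash
mkdir -p pics
cat > h.py <<'E'
import numpy as np,cv2
from station import bot
def save(n,f,crop=None,s=1):
    im=bot.read_camera(n)
    if crop: a,b,c,d=crop; im=im[b:d,a:c]
    if s!=1: im=cv2.resize(im,None,fx=s,fy=s,interpolation=cv2.INTER_CUBIC)
    cv2.imwrite('pics/'+f,im[:,:,::-1]);
E
python3 - <<'E'
from h import *
for n in('top','side'): print(n,bot.camera_info(n))
a=bot.read_camera('top');b=bot.read_camera('side')
cv2.imwrite('pics/a.png',a[:,:,::-1]);cv2.imwrite('pics/b.png',b[:,:,::-1])
o=bot.get_obs();print(o)
for l in('plate','plunger_face','plunger','magazine','vee','stop','blank3','knob','countersink'):
  for c in('top','side'):
    print(l,c,[(round(d['score'],2),np.round(d['location'],1),int(d['region'].sum())) for d in bot.silhouettes(l,c)][:4])
E
```

```text
top {'vertical_fov': 52.68133769782831, 'cx': 256.57586542912077, 'cy': 192.82308050167347, 'position': array([0.45306075, 0.00609445, 1.15969407]), 'attitude': array([-0.69757959, -0.03299368,  0.0267132 ,  0.71524858])}
side {'vertical_fov': 45.32235273250585, 'cx': 263.7912768027915, 'cy': 191.37507053524322, 'position': array([-0.02870582,  0.97608326,  0.91644578]), 'attitude': array([-0.22854832, -0.12124916,  0.42101618,  0.86937316])}
{'t': 0.1, 'q': array([-1.24912661,  0.47772247,  0.02234905,  1.55634033, -0.01152685,
        1.1093229 , -0.08310992]), 'joint_vel': array([ 0.00035556, -0.00068718, -0.00067102, -0.0035122 ,  0.00135592,
        0.00217308, -0.00106213]), 'joint_torque': array([ 4.14787602e-03, -5.97762036e+01,  1.61356017e+00, -2.81952775e+01,
        1.28882317e-02,  5.01386632e-03,  2.33051389e-05]), 'eef_pos': array([0.28103972, 0.61315193, 0.24742484]), 'tool_rot': array([-1.28220434e-04,  2.13238484e-01,  9.76999824e-01, -8.22645406e-04]), 'contact_force': array([-0.11992307,  0.34419123,  0.32589015]), 'torque': array([ 0.01021303, -0.00868811, -0.028
[... 206 characters left out ...]
ray([243.1, 215.6]), 269)]
plunger_face side [(0.75, array([285.1, 170.6]), 180), (0.61, array([275.6, 211.1]), 234)]
plunger top [(0.77, array([245.3, 217.2]), 276)]
plunger side [(0.5, array([278.6, 206.9]), 271)]
magazine top [(0.76, array([249. , 180.9]), 5699)]
magazine side [(0.75, array([267.3, 207.6]), 1877)]
vee top [(0.58, array([204.9, 170.6]), 383)]
vee side []
stop top [(0.48, array([280.7, 171.8]), 207)]
stop side []
blank3 top [(0.42, array([242.6, 189.1]), 121)]
blank3 side []
knob top []
knob side [(0.64, array([247.8, 224.9]), 112), (0.31, array([266. , 205.8]), 2021)]
countersink top [(0.57, array([273.8, 194.7]), 65)]
countersink side [(0.35, array([264.5, 211. ]), 1954)]
```

Run:
```python
import cv2
a=cv2.imread('pics/a.png');b=cv2.imread('pics/b.png')
cv2.imwrite('pics/a2.png',cv2.resize(a[110:260,150:350],None,fx=4,fy=4,interpolation=cv2.INTER_CUBIC))
```

```text
(no output)
```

View pics/a2.png

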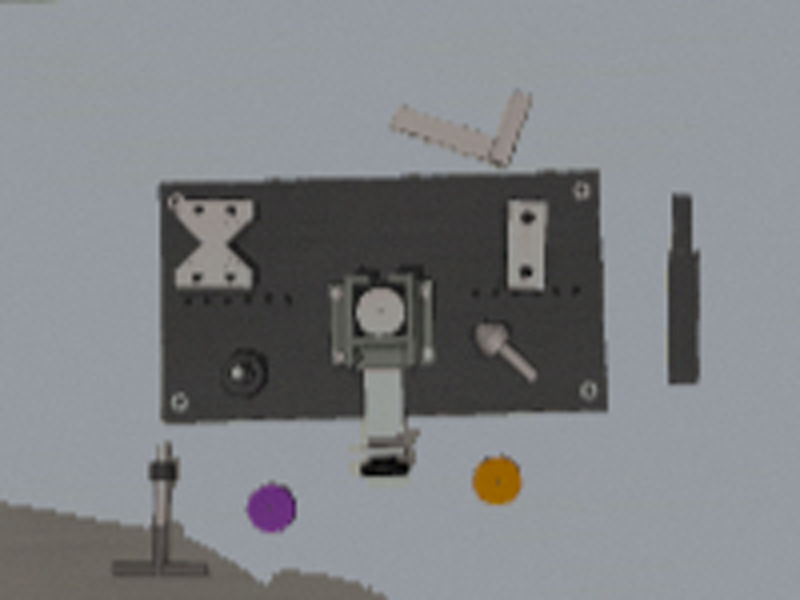

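View pics/b.png

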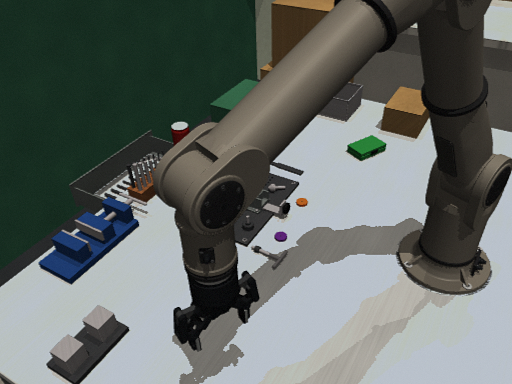

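View pics/a.png

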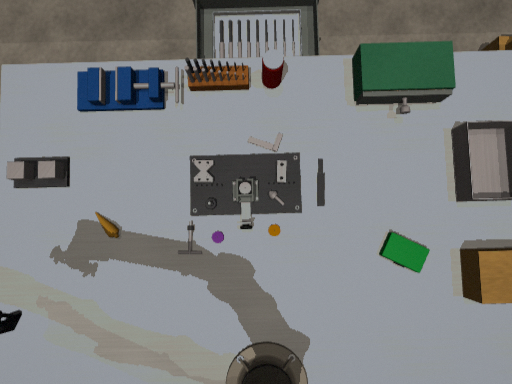

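```bash
cat >> h.py <<'E'
from scipy.spatial.transform import Rotation as R
from scipy.ndimage import map_coordinates
from scipy.optimize import least_squares
def cam(n):
    i=bot.camera_info(n); f=192/np.tan(np.radians(i['vertical_fov']/2)); q=i['attitude']
    return f,i['cx'],i['cy'],i['position'],R.from_quat([q[1],q[2],q[3],q[0]]).as_matrix()
def proj(n,P):
    f,cx,cy,p,M=cam(n); c=(np.atleast_2d(P)-p)@M
    return np.c_[cx+f*c[:,0]/-c[:,2],cy-f*c[:,1]/-c[:,2]]
def back(n,uv,z):
    f,cx,cy,p,M=cam(n); uv=np.atleast_2d(uv)
    d=np.c_[(uv[:,0]-cx)/f,-(uv[:,1]-cy)/f,-np.ones(len(uv))]@M.T
    return p+d*((z-p[2])/d[:,2])[:,None]
def loc(pose,xy):
    c,s=np.cos(pose[2]),np.sin(pose[2]); return np.atleast_2d(xy)@np.array([[c,s],[-s,c]])+pose[:2]
def fit_rect(n,im,pose,dx,dy,z,w=.012,sides='+x-x+y-y',lohi=None,seg=(-.8,.8)):
    """edge fit of a rectangle of known size; returns pose and residual mm"""
    g=cv2.cvtColor(im,cv2.COLOR_RGB2GRAY).astype(float)
    t=np.linspace(*seg,40); S=np.linspace(-w,w,49)
    for k in range(4):
        pts=[];nor=[]
        for s,nx,ny in(('+x',1,0),('-x',-1,0),('+y',0,1),('-y',0,-1)):
            if s not in sides: continue
            for a in t:
                b=np.array([nx*dx/2+abs(ny)*a*dx/2,ny*dy/2+abs(nx)*a*dy/2]); 
                L=loc(pose,b+S[:,None]*np.array([nx,ny])); uv=proj(n,np.c_[L,np.full(len(L),z)])
                v=map_coordinates(g,[uv[:,1],uv[:,0]],order=1); d=np.abs(np.gradient(v))
                if d.max()<2: continue
                i=d.argmax(); m=slice(max(0,i-5),i+6); o=(S[m]*d[m]).sum()/d[m].sum()
                pts.append(loc(pose,b+o*np.array([nx,ny]))[0]); nor.append((nx,ny,dx/2 if nx else dy/2))
        pts=np.array(pts);nor=np.array(nor)
        def r(p):
            c,s=np.cos(p[2]),np.sin(p[2]); l=(pts-p[:2])@np.array([[c,-s],[s,c]])
            return (l*nor[:,:2]).sum(1)-nor[:,2]
        so=least_squares(r,pose,loss='soft_l1',f_scale=.001); pose=so.x
    return pose,np.median(np.abs(r(pose)))*1e3,[ (np.median(r(pose)[(nor[:,:2]==k).all(1)])*1e3).round(2) for k in np.unique(nor[:,:2],axis=0)]
E
python3 - <<'E'
from h import *
im=cv2.imread('pics/a.png')[:,:,::-1].copy()
px=lambda c:(np.array(c)+.5)/4-.5+[150,110]
C=back('top',px([(160,183),(598,170),(606,410),(164,423)]),.01);print(C.round(4))
yaw=np.arctan2(*(C[0]+C[1]-C[2]-C[3])[[1,0]])
p,e,r=fit_rect('top',im,np.r_[C[:,:2].mean(0),yaw],.18,.33,.01);print('plate',p.round(4),e,r)
V=back('top',px([(180,200),(253,200),(250,289),(177,289)]),.03);print(V.round(4))
v,e,r=fit_rect('top',im,np.r_[V[:,:2].mean(0),p[2]],.064,.056,.03,w=.008,sides='+x-x');print('vee',v.round(4),e,r)
m=back('top',px([(380,311)]),.042);print('mag top',m, 'pred',loc(p,(-.015,0)))
print('knobface pred',loc(p,(-.134,0)),'img',back('top',px([(385,470)]),.035))
print('out',loc(p,(.04,0)))
for z in (.008,):
  for c in [(271,508),(497,481)]: print('disc',back('top',px(c),z))
print('knob,cs,key',back('top',px([(240,373),(510,350),(160,510)]),.02))
for k in [(.09,.165),(-.09,.165),(.09,-.165),(-.09,-.165)]: print(loc(p,k))
E
```

```text
[[ 0.6685  0.2135  0.01  ]
 [ 0.6697 -0.1155  0.01  ]
 [ 0.4899 -0.1153  0.01  ]
 [ 0.4884  0.2123  0.01  ]]
plate [0.579  0.0492 0.0033] 0.5331218152565542 [np.float64(0.18), np.float64(-0.13), np.float64(0.06), np.float64(-0.0)]
[[0.6517 0.1952 0.03  ]
 [0.6503 0.1414 0.03  ]
 [0.5844 0.1446 0.03  ]
 [0.5858 0.1982 0.03  ]]
vee [ 0.6576 -0.5876  1.2345] 2.4443182624026907 [np.float64(-1.72), np.float64(-2.9)]
mag top [[0.56452491 0.04908693 0.042     ]] pred [[0.56395838 0.04913227]]
knobface pred [[0.44495904 0.04873554]] img [[0.44973559 0.04828213 0.035     ]]
out [[0.61895807 0.04931563]]
disc [[0.42376395 0.13414803 0.008     ]]
disc [[ 0.4395295  -0.03327919  0.008     ]]
knob,cs,key [[ 0.52347671  0.15407938  0.02      ]
 [ 0.53542425 -0.04515631  0.02      ]
 [ 0.42459105  0.2141045   0.02      ]]
[[0.66840771 0.2144814 ]]
[[0.48840871 0.21388131]]
[[ 0.66950787 -0.11551677]]
[[ 0.48950887 -0.11611685]]
```

Request:
carry_out(
  moves=[
    [[0, 0, -10], [-4, -5, 0], 0],
    [[0, 0, -20], [-8, -10, 0], 0],
    [[0, 0, -24.6], [-12.5, -15.5, 0], 0],
    [[0, 0, -24.6], [-17, -21, 0], 0],
    [[0, 0, -24.6], [-21.5, -26.6, 0], 0],
  ],
)

```text
t: 1.62
eef_pos: [0.3591, 0.3088, 0.2486]
tool_rot: [0.0, 0.0, 1.0, 0.0]
contact_force: [1.5, -0.0, 0.2]
gripper_width: 0.002
```

Request:
carry_out(
  moves=[
    [[0, 0, 0], [-1.6, -6, 1], 0],
    [[0, 0, 0], [-3.2, -12, 3], 0],
    [[0, 0, 0], [-4.8, -18, 6], 0],
    [[0, 0, 0], [-6, -24, 9], 0],
    [[0, 0, 0], [-6, -26, 10], 0],
  ],
)

```text
t: 2.25
eef_pos: [0.4184, 0.048, 0.1475]
tool_rot: [-0.0, 0.002, 1.0, -0.0]
contact_force: [0.4, 0.2, 0.3]
gripper_width: -0.002
```

```bash
cat >> h.py <<'E'
VP=np.array([(.032,.028),(.020,.028),(0,.008),(-.020,.028),(-.032,.028),(-.032,-.028),(-.020,-.028),(0,-.008),(.020,-.028),(.032,-.028)])
def fit_vee(n,im,pose,z0=.010,z1=.030,K=8):
    """render-and-compare fit of the vee block (top face + visible walls)"""
    g=cv2.cvtColor(im,cv2.COLOR_RGB2GRAY).astype(float)
    uv=proj(n,np.c_[loc(pose,VP),np.full(10,z1)]); x0,y0=(uv.min(0)-5).astype(int); x1,y1=(uv.max(0)+6).astype(int)
    G=g[y0:y1,x0:x1]; w,h=x1-x0,y1-y0
    holes=loc(pose,[(.0,.0)])
    def cover(polys):
        m=np.zeros((h*K,w*K),np.uint8)
        for P in polys: cv2.fillPoly(m,[np.round((P-[x0,y0]+.5)*K*16).astype(np.int32)],255,shift=4)
        return cv2.GaussianBlur(cv2.resize(m/255.,(w,h),interpolation=cv2.INTER_AREA),(0,0),.45)
    def f(p):
        L=loc(p,VP); a=proj(n,np.c_[L,np.full(10,z1)]); b=proj(n,np.c_[L,np.full(10,z0)])
        quads=[np.array([a[i],a[(i+1)%10],b[(i+1)%10],b[i]]) for i in range(10)]
        A=cover([a]); B=np.clip(cover(quads+[a,b])-A,0,1)
        M=np.c_[A.ravel(),B.ravel(),np.ones(A.size)]; c=np.linalg.lstsq(M,G.ravel(),rcond=None)[0]
        e=(M@c-G.ravel()); return np.minimum(np.abs(e),40).sum(),c
    from scipy.optimize import minimize
    best=None
    for dy in(-.08,0,.08):
        q=np.array(pose)+[0,0,dy]; s=np.array([.003,.003,.05])
        o=minimize(lambda u:f(u)[0],q,method='Nelder-Mead',options=dict(initial_simplex=np.vstack([q,q+np.diag(s)]),xatol=1e-5,fatol=.5))
        if best is None or o.fun<best.fun: best=o
    return best.x,best.fun,f(best.x)[1]
E
python3 - <<'E'
from h import *
im=cv2.imread('pics/a.png')[:,:,::-1].copy()
v,e,c=fit_vee('top',im,[.618,.1699,0.]);print(v.round(4),e,c)
print('nest',loc(v,(0,-.0335)))
o=bot.get_obs();print(o['eef_pos'],o['q'].round(2))
save('side','c.png')
E
```

```text
[ 0.6191  0.1712 -0.032 ] 17913.667743910853 [ 66.50688528 -27.73661471  71.54024984]
nest [[0.61798568 0.13767207]]
[0.41843666 0.0479944  0.14754975] [-0.46  0.2   0.22  2.24 -0.07  0.7   1.38]
```

View pics/c.png

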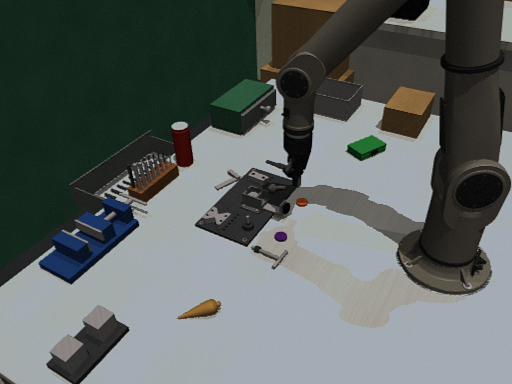

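```bash
sed -i 's/uv.min(0)-5/uv.min(0)-3/;s/uv.max(0)+6/uv.max(0)+4/' h.py
python3 - <<'E'
from h import *
im=cv2.imread('pics/a.png')[:,:,::-1].copy(); si=cv2.imread('pics/c.png')[:,:,::-1].copy()
for n,I in(('top',im),('side',si)):
    v,e,c=fit_vee(n,I,[.618,.171,-.03]);print(n,v.round(4),e,c.round(0),'nest',loc(v,(0,-.0335)))
p,e,r=fit_rect('side',si,np.array([.579,.0492,.0033]),.18,.33,.01,sides='+x-x+y');print('plate side',p.round(4),e,r)
m=proj('side',np.r_[np.c_[loc([.579,.0492,.0033],[(-.134,0),(.04,0)]),[.035,.01]]]);print(m)
# overlay
def ov(n,I,v,box,s,f):
    B=cv2.resize(I,None,fx=s,fy=s,interpolation=cv2.INTER_CUBIC)[:,:,::-1].copy()
    def pl(P,c): cv2.polylines(B,[np.round((proj(n,P)+.5)*s).astype(int)],True,c,1)
    pl(np.c_[loc(v,VP),np.full(10,.03)],(0,0,255)); 
    pl(np.c_[loc([.579,.0492,.0033],[(.09,.165),(-.09,.165),(-.09,-.165),(.09,-.165)]),np.full(4,.01)],(0,255,0))
    a,b,c,d=[k*s for k in box]; return B[b:d,a:c]
v=fit_vee('top',im,[.618,.171,-.03])[0]
A=ov('top',im,v,(185,145,285,235),4,'');S=ov('side',si,v,(190,160,290,250),4,'')
cv2.imwrite('pics/d.png',np.hstack([A,S]))
E
```

```text
top [ 0.619   0.1711 -0.0344] 6185.907724479312 [83. -5. 56.] nest [[0.6178404  0.13765351]]
side [ 0.6183  0.1684 -0.0407] 23321.850321939142 [ 40. -40.  85.] nest [[0.61690529 0.13495275]]
plate side [0.5771 0.0545 0.008 ] 1.2578822117867705 [np.float64(3.36), np.float64(0.01), np.float64(1.24)]
[[287.12720185 209.11434923]
 [237.90309775 198.09402527]]
```

View pics/d.png

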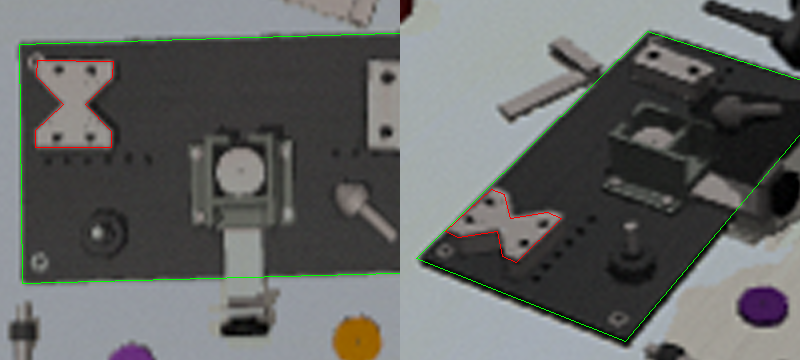

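Request:
carry_out(
  moves=[
    [[0, 0, 0], [0, -0.1, 4], 0],
    [[0, 0, 0], [0, -0.1, 8], 0],
    [[0, 0, 0], [0, -0.1, 10.8], 0],
    [[0, 0, 0], [0, -0.1, 10.8], 0],
    [[0, 0, 0], [-0.8, -0.1, 10.8], 0],
  ],
)

```text
t: 2.92
eef_pos: [0.4269, 0.05, 0.0411]
tool_rot: [0.0, 0.0, 1.0, 0.0]
contact_force: [0.4, -0.1, 0.9]
gripper_width: 0.001
```

Request:
carry_out(
  moves=[
    [[0, 0, 0], [-1.0, 0.1, 0], 0],
    [[0, 0, 0], [-2.2, 0.1, 0], 0],
    [[0, 0, 0], [-3.4, 0.1, 0], 0],
    [[0, 0, 0], [-4.6, 0.1, 0], 0],
    [[0, 0, 0], [-5.6, 0.1, 0], 0],
  ],
)

```text
t: 3.55
eef_pos: [0.4789, 0.0508, 0.0404]
tool_rot: [-0.004, -0.0, 1.0, -0.0]
contact_force: [-13.1, 0.7, 9.7]
gripper_width: 0.002
```

Request:
carry_out(
  moves=[
    [[0, 0, 0], [-0.4, -0.1, 0], 0],
    [[0, 0, 0], [-0.7, -0.1, 0], 0],
    [[0, 0, 0], [-1.0, -0.1, 0], 0],
    [[0, 0, 0], [-1.0, -0.1, 0], 0],
  ],
)

```text
t: 4.05
eef_pos: [0.4892, 0.0508, 0.0405]
tool_rot: [-0.004, -0.0, 1.0, 0.0]
contact_force: [-10.8, 2.7, 6.2]
gripper_width: 0.002
```

Request:
carry_out(
  moves=[
    [[0, 0, 0], [-0.2, 0, 0], 0],
    [[0, 0, 0], [-0.4, 0, 0], 0],
    [[0, 0, 0], [-0.6, 0, 0], 0],
    [[0, 0, 0], [-0.6, 0, 0], 0],
  ],
)

```text
t: 4.55
eef_pos: [0.4917, 0.0506, 0.04]
tool_rot: [-0.007, -0.001, 1.0, 0.0]
contact_force: [-19.2, 3.2, 12.5]
gripper_width: 0.002
```

Request:
carry_out(
  moves=[
    [[0, 0, 0], [-0.2, 0, 0], 0],
    [[0, 0, 0], [-0.4, 0, 0], 0],
    [[0, 0, 0], [-0.4, 0, 0], 0],
  ],
)

```text
t: 4.92
eef_pos: [0.4917, 0.0503, 0.0393]
tool_rot: [-0.011, -0.001, 1.0, -0.0]
contact_force: [-26.4, 3.5, 18.3]
gripper_width: 0.001
```

Run:
```python
from h import *
save('side','e.png',(190,150,310,240),5)
```

```text
(no output)
```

View pics/e.png

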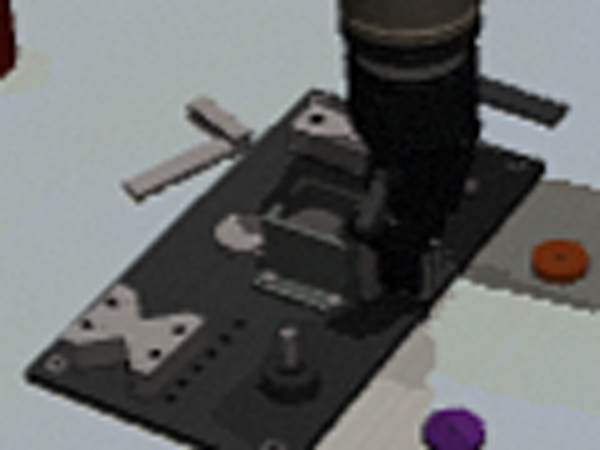

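The blank lies at the outlet, at about (238,196) in the side view, and x stopped moving as the force rose, so the plunger is home. I'll let it spring back.

Request:
carry_out(
  moves=[
    [[0, 0, 0], [1.5, 0, 0], 0],
    [[0, 0, 0], [3, 0, 0], 0],
    [[0, 0, 0], [5, 0, 0], 0],
    [[0, 0, 0], [7, 0, 0], 0],
    [[0, 0, 0], [8.2, 0, 0], 0],
  ],
)

```text
t: 5.6
eef_pos: [0.4211, 0.0501, 0.0412]
tool_rot: [0.001, 0.0, 1.0, 0.0]
contact_force: [-0.3, 0.2, 0.1]
gripper_width: 0.001
```

Request:
carry_out(
  moves=[
    [[0, 0, 0], [0.3, 0, -3], 0],
    [[0, 0, 0], [0.3, 0, -8], 0],
    [[0, 0, 0], [0.3, 0, -12], 0],
    [[0, 0, 0], [0.3, 0, -12], 2.4],
    [[0, 0, 0], [0.3, 0, -12], 2.4],
  ],
)

```text
t: 6.22
eef_pos: [0.4178, 0.05, 0.1604]
tool_rot: [0.001, 0.0, 1.0, 0.0]
contact_force: [-0.4, -0.3, -0.8]
gripper_width: 0.278
```

Run:
```python
from h import *
o=bot.get_obs();print(o['eef_pos'],o['tool_rot'].round(3),o['gripper_width'],o['q'].round(2),o['contact_force'])
a=bot.read_camera('top');b=bot.read_camera('side')
cv2.imwrite('pics/f0.png',a[:,:,::-1]);cv2.imwrite('pics/g0.png',b[:,:,::-1])
for c in('top','side'): print([(round(d['score'],2),np.round(d['location'],1)) for d in bot.silhouettes('blank0',c)],[back(c,d['location'],.018).round(4) for d in bot.silhouettes('blank0',c)])
for c in('top','side'): print('exp px',proj(c,[.619,.0493,.018]),proj(c,[.445,.0487,.035]))
f=lambda I,x,y:cv2.resize(I[y:y+110,x:x+100],None,fx=4,fy=4,interpolation=cv2.INTER_CUBIC)
cv2.imwrite('pics/f.png',np.hstack([f(a,195,135),f(b,205,155)])[:,:,::-1])
```

```text
[0.41781772 0.04996921 0.16040501] [0.001 0.    1.    0.   ] 0.27761398573785717 [-0.49  0.18  0.25  2.24 -0.07  0.73  1.37] [-0.38548372 -0.32730305 -0.81394691]
[(0.58, array([243.9, 193. ])), (0.42, array([245.2, 169.7]))] [array([[0.5503, 0.0525, 0.018 ]]), array([[0.6196, 0.0471, 0.018 ]])]
[(0.65, array([237.7, 200.1])), (0.47, array([279.6, 238.4]))] [array([[0.6085, 0.0662, 0.018 ]]), array([[0.4137, 0.1534, 0.018 ]])]
exp px [[244.47844303 169.92482292]] [[245.76692073 228.77368247]]
exp px [[237.77313879 196.10204046]] [[287.13650102 209.10335438]]
```

View pics/f.png

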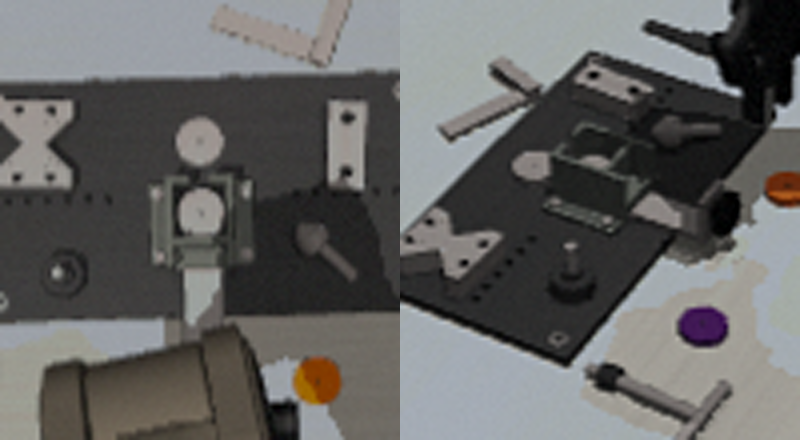

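The top view shows the ejected blank at about (245,170), which matches the outlet. The plunger is back out and one blank shows in the magazine. Next I'll turn the jaws across x and go behind the blank, on its −y side.

Request:
carry_out(
  moves=[
    [[0, 0, 10], [-3, -1, 0], 2.4],
    [[0, 0, 20], [-7, -2, 0], 2.4],
    [[0, 0, 30], [-11, -3, 0], 2.4],
    [[0, 0, 40], [-15, -4, 0], 2.4],
    [[0, 0, 50], [-19, -4, 0], 2.4],
  ],
)

```text
t: 7.15
eef_pos: [0.6084, 0.0084, 0.1596]
tool_rot: [-0.0, 0.426, 0.905, -0.001]
contact_force: [1.3, 0.6, -0.0]
gripper_width: 0.279
```

Request:
carry_out(
  moves=[
    [[0, 0, 10], [0, 0, 0], 2.4],
    [[0, 0, 20], [0, 0, 0], 2.4],
    [[0, 0, 30], [0, 0, 0], 2.4],
    [[0, 0, 40], [0, 0, 0], 2.4],
    [[0, 0, 40], [0, 0, 0], 2.4],
  ],
)

```text
t: 7.78
eef_pos: [0.6071, 0.0099, 0.1595]
tool_rot: [-0.0, 0.707, 0.708, -0.001]
contact_force: [-0.6, -0.1, -0.4]
gripper_width: 0.277
```

Request:
carry_out(
  moves=[
    [[0, 0, 0], [0, 1.1, 4], 2.4],
    [[0, 0, 0], [0, 1.1, 8], 2.4],
    [[0, 0, 0], [0, 1.1, 11], 2.4],
    [[0, 0, 0], [0, 1.1, 12.6], 2.4],
    [[0, 0, 0], [0, 1.1, 12.6], 2.4],
  ],
)

```text
t: 8.4
eef_pos: [0.6179, 0.0096, 0.0335]
tool_rot: [-0.001, 0.707, 0.707, -0.001]
contact_force: [-0.0, -0.1, -0.5]
gripper_width: 0.285
```

Run:
```python
from h import *
o=bot.get_obs();print(o['eef_pos'],o['tool_rot'].round(3),o['gripper_width'],o['contact_force'])
b=bot.read_camera('side');cv2.imwrite('pics/i0.png',b[:,:,::-1])
cv2.imwrite('pics/i.png',cv2.resize(b[150:230,190:290],None,fx=6,fy=6,interpolation=cv2.INTER_CUBIC)[:,:,::-1])
```

```text
[0.61787247 0.00960599 0.03348282] [-0.001  0.707  0.707 -0.001] 0.2851076286500066 [-0.03272584 -0.08584762 -0.53042614]
```

View pics/i.png

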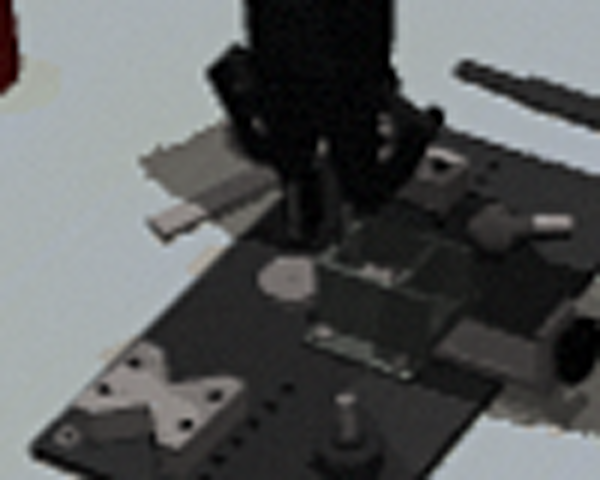

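Request:
carry_out(
  moves=[
    [[0, 0, 0], [0, 0, 0.2], 2.4],
    [[0, 0, 0], [0.5, 0, 0.35], 2.4],
    [[0, 0, 0], [1.2, 0, 0.35], 2.4],
    [[0, 0, 0], [2.0, 0, 0.35], 2.4],
    [[0, 0, 0], [3.0, 0, 0.35], 2.4],
  ],
)

```text
t: 9.07
eef_pos: [0.6199, 0.0392, 0.032]
tool_rot: [0.001, 0.708, 0.707, 0.001]
contact_force: [2.5, -3.5, 4.9]
gripper_width: 0.282
```

Request:
carry_out(
  moves=[
    [[0, 0, 0], [1, 0, 0], 2.4],
    [[0, 0, 0], [2, 0, 0], 2.4],
    [[0, 0, 0], [3, 0, 0], 2.4],
    [[0, 0, 0], [4, 0, 0], 2.4],
    [[0, 0, 0], [4.5, 0, 0], 2.4],
  ],
)

```text
t: 9.7
eef_pos: [0.6176, 0.087, 0.0303]
tool_rot: [-0.001, 0.707, 0.708, -0.0]
contact_force: [0.8, -1.7, 0.9]
gripper_width: 0.285
```

Run:
```python
from h import *
o=bot.get_obs();print(o['eef_pos'],o['tool_rot'].round(3),o['gripper_width'],o['contact_force'])
b=bot.read_camera('side');a=bot.read_camera('top');cv2.imwrite('pics/j0.png',b[:,:,::-1])
for c in('top','side'):
  s=bot.silhouettes('blank0',c);print(c,[(round(d['score'],2),np.round(d['location'],1),back(c,d['location'],.018).round(4)) for d in s])
f=lambda I,x,y:cv2.resize(I[y:y+110,x:x+100],None,fx=4,fy=4,interpolation=cv2.INTER_CUBIC)
cv2.imwrite('pics/j.png',np.hstack([f(a,185,135),f(b,195,155)])[:,:,::-1])
```

```text
[0.61761266 0.0869973  0.03033486] [-0.001  0.707  0.708 -0.   ] 0.2848219023023914 [ 0.83948458 -1.70765533  0.92259748]
top [(0.58, array([273.7, 226.2]), array([[ 0.4504, -0.0327,  0.018 ]])), (0.48, array([245.9, 187.4]), array([[0.5667, 0.0462, 0.018 ]]))]
side [(0.66, array([281. , 236.3]), array([[0.4142, 0.144 , 0.018 ]])), (0.65, array([301.3, 198.6]), array([[ 0.4391, -0.0349,  0.018 ]]))]
```

View pics/j.png

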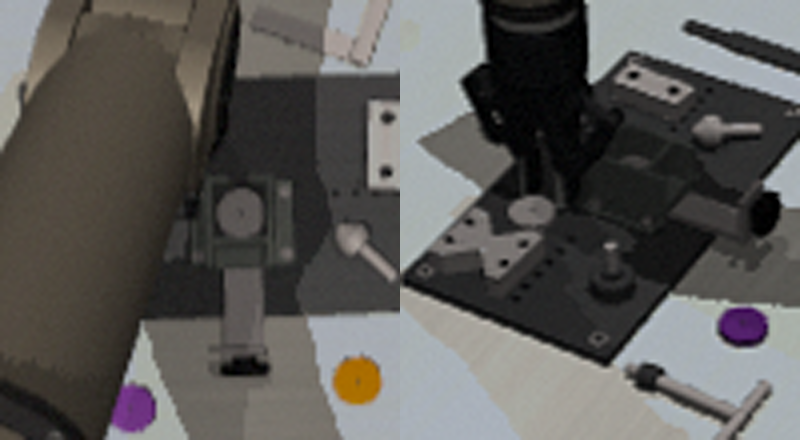

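Request:
carry_out(
  moves=[
    [[0, 0, 0], [0.8, 0, 0], 2.4],
    [[0, 0, 0], [1.6, 0, 0], 2.4],
    [[0, 0, 0], [2.1, 0, 0], 2.4],
    [[0, 0, 0], [2.5, 0, 0], 2.4],
    [[0, 0, 0], [2.7, 0, 0], 2.4],
  ],
)

```text
t: 10.52
eef_pos: [0.6182, 0.1115, 0.0307]
tool_rot: [-0.0, 0.707, 0.707, -0.0]
contact_force: [-1.4, -2.4, -0.2]
gripper_width: 0.284
```

Request:
carry_out(
  moves=[
    [[0, 0, 0], [0.3, 0, 0], 2.4],
    [[0, 0, 0], [0.5, 0, 0], 2.4],
    [[0, 0, 0], [0.7, 0, 0], 2.4],
    [[0, 0, 0], [0.7, 0, 0], 2.4],
  ],
)

```text
t: 11.02
eef_pos: [0.6172, 0.1138, 0.0305]
tool_rot: [0.001, 0.709, 0.706, -0.003]
contact_force: [-4.1, -9.3, 2.0]
gripper_width: 0.286
```

Request:
carry_out(
  moves=[
    [[0, 0, 0], [0.2, -0.1, 0], 2.4],
    [[0, 0, 0], [0.3, -0.2, 0], 2.4],
    [[0, 0, 0], [0.3, -0.2, 0], 2.4],
  ],
)

```text
t: 11.4
eef_pos: [0.6165, 0.1145, 0.0309]
tool_rot: [0.003, 0.709, 0.705, -0.003]
contact_force: [-0.3, -14.7, -0.1]
gripper_width: 0.279
```

Request:
carry_out(
  moves=[
    [[0, 0, 0], [0.1, 0.2, 0], 2.4],
    [[0, 0, 0], [0.2, 0.4, 0], 2.4],
    [[0, 0, 0], [0.2, 0.4, 0], 2.4],
  ],
)

```text
t: 11.78
eef_pos: [0.6177, 0.1149, 0.0302]
tool_rot: [0.001, 0.709, 0.705, -0.005]
contact_force: [-7.3, -16.8, 5.5]
gripper_width: 0.281
```

Request:
carry_out(
  moves=[
    [[0, 0, 0], [0, -0.15, 0], 2.4],
    [[0, 0, 0], [0, -0.3, 0], 2.4],
    [[0, 0, 0], [0, -0.3, 0], 2.4],
  ],
)

```text
t: 12.15
eef_pos: [0.617, 0.1151, 0.0307]
tool_rot: [0.003, 0.709, 0.705, -0.003]
contact_force: [-1.9, -16.9, 0.5]
gripper_width: 0.28
```

Request:
carry_out(
  moves=[
    [[0, 0, 0], [-0.8, 0, 0], 2.4],
    [[0, 0, 0], [-2, 0, 0], 2.4],
    [[0, 0, 0], [-3, 0, -4], 2.4],
    [[0, 0, 0], [-7, 0, -9], 2.4],
    [[0, 0, 0], [-12, 0, -12], 2.4],
  ],
)

```text
t: 12.78
eef_pos: [0.6189, 0.0046, 0.1533]
tool_rot: [0.001, 0.706, 0.708, 0.002]
contact_force: [0.8, -1.1, -0.3]
gripper_width: 0.282
```

Request:
carry_out(
  moves=[
    [[0, 0, 0], [-5, -2, -1], 2.4],
    [[0, 0, 0], [-10, -5, -1], 2.4],
    [[0, 0, 0], [-15, -8, -1], 2.4],
    [[0, 0, 0], [-20, -10, -1], 2.4],
    [[0, 0, 0], [-22, -10, -1], 2.4],
  ],
)

```text
t: 13.4
eef_pos: [0.5155, -0.2197, 0.1616]
tool_rot: [0.001, 0.709, 0.705, 0.0]
contact_force: [0.3, 1.3, -0.1]
gripper_width: 0.278
```

```bash
cat > chk.py <<'E'
from h import *
from scipy.optimize import minimize
def fit_disc(n,I,v,p0,K=8):
    """joint render: dark plate, bright vee top, bright disc (top z .018); returns disc centre"""
    g=cv2.cvtColor(I,cv2.COLOR_RGB2GRAY).astype(float)
    c=proj(n,[*p0,.018])[0]; x0,y0=(c-9).astype(int);x1,y1=(c+10).astype(int);G=g[y0:y1,x0:x1];w,h=x1-x0,y1-y0
    t=np.linspace(0,2*np.pi,60,endpoint=False)
    def cov(Ps):
        m=np.zeros((h*K,w*K),np.uint8)
        for P in Ps: cv2.fillPoly(m,[np.round((P-[x0,y0]+.5)*K*16).astype(np.int32)],255,shift=4)
        return cv2.GaussianBlur(cv2.resize(m/255.,(w,h),interpolation=cv2.INTER_AREA),(0,0),.45)
    L=loc(v,VP);a=proj(n,np.c_[L,np.full(10,.03)]);b=proj(n,np.c_[L,np.full(10,.01)])
    A=cov([a]);W=np.clip(cov([np.array([a[i],a[(i+1)%10],b[(i+1)%10],b[i]]) for i in range(10)]+[a,b])-A,0,1)
    def f(p):
        C=lambda z:proj(n,np.c_[p[0]+.018*np.cos(t),p[1]+.018*np.sin(t),np.full(60,z)])
        T=cov([C(.018)]);S=np.clip(cov([C(.018),C(.014),C(.01)])-T,0,1)
        M=np.c_[A.ravel(),(W*(1-T)).ravel(),(T*(1-A)).ravel(),(S*(1-A)).ravel(),np.ones(A.size)]
        k=np.linalg.lstsq(M,G.ravel(),rcond=None)[0];return np.minimum(np.abs(M@k-G.ravel()),40).sum()
    q=np.array(p0);o=minimize(f,q,method='Nelder-Mead',options=dict(initial_simplex=[q,q+[.004,0],q+[0,.004]],xatol=1e-5,fatol=.1))
    return o.x,o.fun
E
python3 - <<'E'
from chk import *
o=bot.get_obs();print(o['t'],o['eef_pos'])
a=bot.read_camera('top');b=bot.read_camera('side');cv2.imwrite('pics/k0.png',a[:,:,::-1]);cv2.imwrite('pics/l0.png',b[:,:,::-1])
for n,I in(('top',a),('side',b)):
    v,e,_=fit_vee(n,I,[.619,.171,-.034]);
    v=[.619,.1711,-.0344] if n=='side' else v
    d,f=fit_disc(n,I,v,(.6178,.1374)); c,s=np.cos(v[2]),np.sin(v[2]); l=(d-v[:2])@np.array([[c,-s],[s,c]])
    print(n,np.round(v,4),d.round(4),f,'local mm',(l*1e3).round(2),'want 0,-33.5')
s=bot.silhouettes('blank0','top');print([(round(d['score'],2),back('top',d['location'],.018).round(4)) for d in s])
f=lambda I,x,y:cv2.resize(I[y:y+72,x:x+66],None,fx=6,fy=6,interpolation=cv2.INTER_CUBIC)
cv2.imwrite('pics/k.png',np.hstack([f(a,190,143),f(b,195,168)])[:,:,::-1])
E
```

```text
13.4 [ 0.51550824 -0.21969809  0.16156163]
top [ 0.619   0.171  -0.0331] [0.6171 0.1374] 3276.8144234368265 local mm [ -0.78 -33.68] want 0,-33.5
side [ 0.619   0.1711 -0.0344] [0.618  0.1354] 3793.651177574704 local mm [  0.26 -35.67] want 0,-33.5
[(0.64, array([[ 0.4373, -0.0432,  0.018 ]])), (0.49, array([[0.5591, 0.0485, 0.018 ]])), (0.47, array([[ 0.3583, -0.4239,  0.018 ]])), (0.34, array([[0.62 , 0.178, 0.018]]))]
```

View pics/k.png

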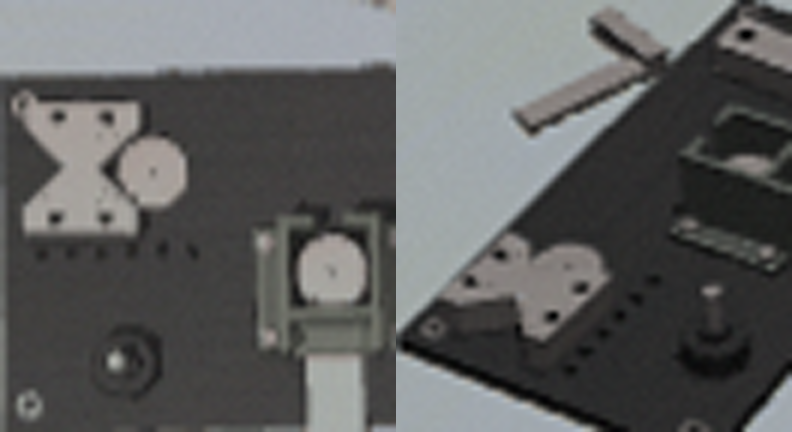

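The blank looks seated within the measurement's ±0.8 mm. To rule out it hanging on one face, I'll give it a gentle diagonal nudge down each face with the fingers shut. If it is already seated, this moves nothing.

Request:
carry_out(
  moves=[
    [[0, 0, 6], [5, 1.5, 0], 0],
    [[0, 0, 12], [10.5, 3, 0], 0],
    [[0, 0, 18], [16, 4.5, 0], 0],
    [[0, 0, 24], [22, 6, 0], 0],
    [[0, 0, 30], [28, 7.5, 0], 0],
  ],
)

```text
t: 14.18
eef_pos: [0.5925, 0.0685, 0.1607]
tool_rot: [-0.001, 0.866, 0.5, 0.0]
contact_force: [0.7, -0.3, -0.3]
gripper_width: -0.0
```

Request:
carry_out(
  moves=[
    [[0, 0, 0], [3.2, -1.3, 2], 0],
    [[0, 0, 0], [3.2, -1.3, 7], 0],
    [[0, 0, 0], [3.2, -1.3, 11], 0],
    [[0, 0, 0], [3.2, -1.3, 12.9], 0],
    [[0, 0, 0], [3.2, -1.3, 12.9], 0],
  ],
)

```text
t: 14.8
eef_pos: [0.5965, 0.0989, 0.031]
tool_rot: [-0.0, 0.866, 0.5, -0.001]
contact_force: [0.2, -0.6, 0.8]
gripper_width: 0.003
```

Request:
carry_out(
  moves=[
    [[0, 0, 0], [0.5, 0, 0], 0],
    [[0, 0, 0], [0.9, 0, 0], 0],
    [[0, 0, 0], [1.2, 0, 0], 0],
    [[0, 0, 0], [1.5, 0, 0], 0],
    [[0, 0, 0], [1.5, 0, 0], 0],
  ],
)

```text
t: 15.42
eef_pos: [0.6047, 0.1104, 0.0321]
tool_rot: [0.0, 0.866, 0.5, -0.0]
contact_force: [-1.6, -1.5, 4.5]
gripper_width: 0.001
```

Request:
carry_out(
  moves=[
    [[0, 0, 0], [0.2, 0, 0], 0],
    [[0, 0, 0], [0.4, 0, 0], 0],
    [[0, 0, 0], [0.6, 0, 0], 0],
    [[0, 0, 0], [0.6, 0, 0], 0],
  ],
)

```text
t: 15.92
eef_pos: [0.6054, 0.1112, 0.0318]
tool_rot: [0.001, 0.867, 0.498, -0.003]
contact_force: [-8.7, -9.9, 9.6]
gripper_width: -0.004
```

Request:
carry_out(
  moves=[
    [[0, 0, 0], [-1.5, 0, 0], 0],
    [[0, 0, 0], [-3, 0, -2], 0],
    [[0, 0, -10], [-4, 1, -6], 0],
    [[0, 0, -20], [-4, 2, -6], 0],
    [[0, 0, -30], [-4, 3, -6], 0],
  ],
)

```text
t: 16.55
eef_pos: [0.6143, 0.0668, 0.0924]
tool_rot: [0.0, 0.705, 0.709, 0.001]
contact_force: [-0.6, 0.2, -0.1]
gripper_width: 0.002
```

Request:
carry_out(
  moves=[
    [[0, 0, -10], [0, 0, 0], 0],
    [[0, 0, -20], [0, 0, 0], 0],
    [[0, 0, -30], [0, 0, 0], 0],
    [[0, 0, -30], [0, 0, 0], 0],
  ],
)

```text
t: 17.05
eef_pos: [0.6138, 0.0666, 0.0918]
tool_rot: [-0.0, 0.501, 0.865, 0.001]
contact_force: [0.8, -0.3, -0.3]
gripper_width: 0.004
```

Request:
carry_out(
  moves=[
    [[0, 0, 0], [1.8, 3.85, 0], 0],
    [[0, 0, 0], [1.8, 3.85, 3], 0],
    [[0, 0, 0], [1.8, 3.85, 6], 0],
    [[0, 0, 0], [1.8, 3.85, 6], 0],
  ],
)

```text
t: 17.55
eef_pos: [0.6367, 0.1014, 0.0299]
tool_rot: [-0.001, 0.501, 0.865, -0.001]
contact_force: [0.2, -0.4, 0.5]
gripper_width: -0.002
```

Request:
carry_out(
  moves=[
    [[0, 0, 0], [0.5, 0, 0], 0],
    [[0, 0, 0], [0.9, 0, 0], 0],
    [[0, 0, 0], [1.2, 0, 0], 0],
    [[0, 0, 0], [1.4, 0, 0], 0],
    [[0, 0, 0], [1.5, 0, 0], 0],
  ],
)

```text
t: 18.18
eef_pos: [0.6318, 0.113, 0.0326]
tool_rot: [0.002, 0.501, 0.866, 0.0]
contact_force: [3.4, -5.9, 3.6]
gripper_width: -0.002
```

Request:
carry_out(
  moves=[
    [[0, 0, 0], [0.2, 0, 0], 0],
    [[0, 0, 0], [0.4, 0, 0], 0],
    [[0, 0, 0], [0.4, 0, 0], 0],
  ],
)

```text
t: 18.55
eef_pos: [0.6314, 0.1138, 0.0331]
tool_rot: [0.003, 0.502, 0.865, -0.0]
contact_force: [5.8, -8.1, 2.4]
gripper_width: 0.0
```

Request:
carry_out(
  moves=[
    [[0, 0, 0], [-1.5, 0, 0], 0],
    [[0, 0, 0], [-3, 0, -2], 0],
    [[0, 0, 0], [-5, 0, -7], 0],
    [[0, 0, 0], [-9, -2, -11], 0],
    [[0, 0, 0], [-14, -5, -12], 0],
  ],
)

```text
t: 19.18
eef_pos: [0.657, -0.0277, 0.1546]
tool_rot: [0.001, 0.499, 0.867, 0.002]
contact_force: [0.8, -0.4, -1.3]
gripper_width: -0.001
```

Request:
carry_out(
  moves=[
    [[0, 0, 0], [-3, -5, 0], 0],
    [[0, 0, 0], [-6, -10, 0], 0],
    [[0, 0, 0], [-9, -15, 0], 0],
    [[0, 0, 0], [-9, -18, 0], 0],
    [[0, 0, 0], [-9, -18, 0], 0],
  ],
)

```text
t: 19.8
eef_pos: [0.5416, -0.1982, 0.1515]
tool_rot: [-0.001, 0.502, 0.865, -0.0]
contact_force: [-0.0, 0.3, 0.6]
gripper_width: 0.002
```

Run:
```python
from chk import *
o=bot.get_obs();print(o['t'],o['eef_pos'])
a=bot.read_camera('top');b=bot.read_camera('side')
for n,I in(('top',a),('side',b)):
    v=fit_vee(n,I,[.619,.171,-.034])[0] if n=='top' else [.6183,.1684,-.0344]
    d,f=fit_disc(n,I,v,(.6178,.1374)); c,s=np.cos(v[2]),np.sin(v[2]); l=(d-v[:2])@np.array([[c,-s],[s,c]])
    print(n,np.round(v,4),d.round(4),f,'local mm',(l*1e3).round(2),'want 0,-33.5')
f=lambda I,x,y:cv2.resize(I[y:y+100,x:x+100],None,fx=4,fy=4,interpolation=cv2.INTER_CUBIC)
cv2.imwrite('pics/m.png',np.hstack([f(a,188,140),f(b,195,155)])[:,:,::-1])
```

```text
19.8 [ 0.54155273 -0.19821334  0.15152836]
top [ 0.6191  0.1712 -0.0257] [0.6167 0.1374] 3462.6474670721295 local mm [ -1.57 -33.84] want 0,-33.5
side [ 0.6183  0.1684 -0.0344] [0.6169 0.1356] 2785.6145082743906 local mm [ -0.24 -32.79] want 0,-33.5
```

View pics/m.png

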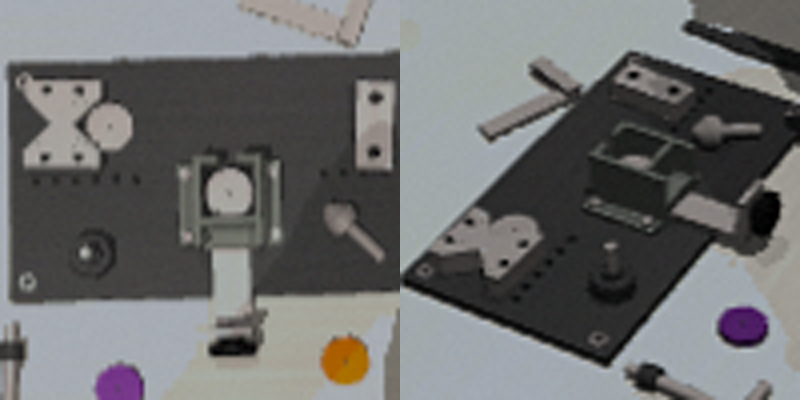

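```bash
python3 -c "
from station import bot
print(bot.hand_in())"
```

```text
the job is handed in; nothing more can be done
None
```

The job is handed in: one blank was fed out and now sits in the vee facing the outlet, on the left (+y) block. The clock read 19.8 s before I handed in.

- **Feeding:** I pressed the plunger until it stopped moving while the force rose to about 26 N, then let it go. In the pictures it is back out at rest. One blank came out, and the next one shows in the magazine.
- **Seating:** I slid the blank about 88 mm along the plate with two fingertips and pressed it into the vee at about 17 N. I then nudged it down each face at 10–13 N, and it did not visibly move.
- **Last checks, all images:** Both views show the blank in the vee. The knob, countersink, discs and the square look unmoved, and the gripper was well clear.
- **Where the checks disagreed:** the measurements of the seat differed by about 1 mm between fits. From the vee's centre line and a nominal 33.5 mm depth:
  - the side camera read −0.2 mm across and 32.8 mm deep;
  - the top camera read −1.6 mm and 33.8 mm, or about −1.1 mm using the vee pose measured before the blank was there.

I judged it seated mainly because the nudges met solid resistance. At about 3 mm per pixel, the pictures alone can't prove contact with both faces to better than 1 mm.

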